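# Probe a test jack with a sliding spring plunger jig

### The arm

A 6-joint arm with a two-finger parallel gripper is mounted at the origin on the work surface. World frame = base frame: x ahead of the robot, y to its left, z up, the work surface at z = 0. Lengths are in m, angles in rad, forces in N, time in s.
With the tool pointing down it reaches from about 0.35 to 0.975 m from the base axis. Payload 4.9 kg.
Tool frame: the origin (TCP) lies at the very end of the fingers, on their centre line; the grasp point (between the pads) lies 19 mm behind it; z points along the fingers, y is the line along which they close (so a half turn about z gives the same grasp; the last joint's range is limited). The gripper opens to 85 mm and grips with 20 to 120 N. Pads are 22 mm wide; open, the fingers measure 114 mm over their backs; the gripper's body (76 mm by 85 mm) begins 54 mm behind the grasp point. The pads swing forward as they close: fully open they stand 13 mm farther back than shut.
Start: joints at [-1.354, 0.053, 1.613, -0, 1.476, -0.119], TCP at [0.206, -0.59, 0.201] pointing down, gripper open.
Joint ranges: [-3.01, 3.01], [-1.01, 2.22], [0.06, 2.58], [-1.02, 4.17], [0.09, 2.62], [-3.14, 3.14]. Speed limits (rad/s): [2.57, 2.57, 3.14, 3.14, 3.14, 3.14].

### API

Orientations are given as a unit quaternion [w, x, y, z].
In Python, from plant import manip gives the robot as it stands.
- The arm moves only by the shell command python3 -m pendant 'ROWS'. ROWS is JSON, a list of rows, each a list of 3 entries, a list of its own where there are three numbers: the opening, from 0 (shut) to 1 (fully open), then the shift along the tool's x, y, z in units of 12 cm (1.0 is 12 cm), then the turn about the tool's z in units of pi rad (1.0 is pi rad). In form: [[gripper, [dx, dy, dz], roll], ...]. A call has 1 to 10 rows; each row is the pose to reach, as a shift and turn from the pose commanded when the call began, along the tool's axes at that moment, turning the shorter way round; what a row does not reach only later rows make up. A row lasts 1/10 s, in which the tool goes at most 50 mm and 8.59 degrees, less where a joint would pass 70% of its speed; a pose out of reach is approached as far as the arm can. A call with a number of a shift or a turn outside -1 to 1 is refused whole. A call with a gripper value outside its range is refused whole. The fingers move at their own pace and stop on an object; the grip force is fixed at half the most. Time passes only in rows, so rows that repeat a pose let the fingers close. It gives the time, the measured TCP pose, the force, the opening and the grip force at its end, in the units of the state.
- manip.state(): the state, without advancing time (a new reading comes with each control period).
- manip.grab_frame(name): name is "scene" or "top" or "wrist"; returns a dict with "img" (420x560x3 uint8, red, green, blue), "fx", "fy", "cx", "cy" (pixels), "D" ([k1, k2, p1, p2, k3] as OpenCV has them; the pictures are not rectified), "eye" and "rotation" of the camera in the world; the wrist camera has in their place "tool_from_camera" (4x4, takes a point from camera to tool coordinates, whose origin is the TCP and whose axes are the flange's). Camera axes: x right, y down, z forward; pixel columns grow to the right and rows downward; lengths in m; the calibration is good to about 2 mm. A picture is of the moment at which its call begins: read the wrist's pose just before it. There is no depth.
- manip.job_done(): hands the job in; it is judged then, once.
The state is a dict: "time": time; "joint_pos": joint angles; "joint_vel": joint speeds; "joint_efforts": joint torques, N m; "tool_pos": TCP position; "tool_rot": TCP orientation; "contact_force": force on the tool from outside, world axes, zero at the start; "ft_torque": the same for the moment, N m; "gripper_width": opening from 0.0 (shut) to 1.0 (fully open); "grasp_force": force on a finger pad.
Only numpy, scipy, OpenCV 4.12 (cv2) and the standard library are available. Lean on these libraries where they do the work, as an engineer would, in place of code of your own. Each camera call takes 0.05 s, during which the arm holds its last target. There are 200 camera calls.

### The job

Slide the jig's carriage along its rail by its black grip fin until the probe is centred over the round brass jack with the open bore (not the square terminal or the thin pin). Let go, then with closed fingertips press the plunger's round black head straight down until it bottoms firmly on its stop, hold it there for about a second with roughly 15 newtons (over 30 would ruin the probe), and let it spring back up, with the carriage still over the jack. Do not shift the loose things lying around.

Things in the scene. Friction and masses are not known exactly. Their poses are not given: they have to be found in the camera images.
- jig: Fixed test jig: aluminium base 130 x 300 x 12 mm, origin at the centre of its underside, z up, y along its length, yaw up to 0.35 rad. On the robot's side, at x -35 mm, a rail of two steel rods runs along y between end blocks at y +-135 mm, 58 mm high. On the far side a brown printed board 56 x 250 mm lies along y, centred at x +30 mm, top at z 22 mm; three brass fittings stand on its centre line.
- carriage: Grey carriage sliding on the rail along the jig's y, between y -95 and +95 mm in the jig frame (starts within 35 mm of the -y end); friction about 5 N, stays where left. Origin on the rail's centre line at the base's underside; axes parallel to the jig's. Block 44 (x) x 40 (y) mm, from z 30 to 60 mm, with the grip fin on it and an arm towards +x that holds the barrel.
- fin (a point): Centre of the top face of the black grip fin on the carriage (carriage frame 0, 0, 100 mm). The fin is 24 (x) x 16 (y) mm and stands 40 mm above the block; pinch it across its 16 mm, along y.
- probe_axis (a point): Point on the vertical axis of plunger and needle, at the lower end of the aluminium barrel: carriage frame (65, 0, 43) mm. The barrel is 24 mm in diameter, its top at z 76 mm. The probe is over the jack when this point is horizontally at the jack's centre.
- plunger: Spring plunger in the barrel, moves only vertically. Origin at the centre of the flat top of its round black head (28 mm diameter, 8 mm thick), at rest 106 mm above the table. Steel stem 8 mm diameter; thin needle below, tip 66 mm under the origin. Spring: 2.4 N at the top plus 0.2 N per mm, so at most 5.4 N before the stop. Released, it returns to the top by itself.
- barrel (a point): Centre of the barrel's top rim (carriage frame 65, 0, 76 mm). The plunger's stop is a collar hidden in the barrel, set differently every time, 5 to 15 mm below the head's rest position: it cannot be seen or measured, only felt as a sudden rise of force. Against the stop 10 to 25 N is right; over 30 N even for a moment is too much.
- jack: The target: round brass jack fixed to the board, 16 mm diameter, 14 mm high, with a dark open bore 10 mm across in its top. Origin at the centre of its underside, on the board's top (22 mm above the table). It stands somewhere along the board's centre line, in any of the three places.
- terminal: Not the target: square brass terminal on the board, 15 x 15 x 12 mm with a flat steel screw head on top. Origin at its underside.
- pin: Not the target: thin brass pin on the board, 6 mm diameter, 13 mm high. Origin at its underside.
- capacitor: Loose, to be left alone: dark red-brown upright can, 22 mm diameter, 34 mm high. Origin at its underside.
- relay: Loose, to be left alone: black box 28 x 22 x 26 mm. Origin at its underside.
- film_cap: Loose, to be left alone: dark red block 24 x 10 x 26 mm. Origin at its underside.
- spool: Loose, to be left alone: upright solder spool, 52 mm diameter, 44 mm high. Origin at its underside.
- screwdriver: Loose, to be left alone: lying screwdriver, 160 mm long.
- tape: Loose, to be left alone: roll of black tape lying flat, 70 mm diameter, 18 mm high.
- meter: Loose, to be left alone: black hand-held meter lying flat, 150 x 75 x 34 mm.

How it is judged:
On the way, in this order (a step that is already met when the one before it is completed fails the run):
1. the probe stands over the round jack, within 3.5 mm (horizontal distance between probe_axis and jack below 0.0035 m), for 0.3 s.
2. over the jack, the fingers press the plunger against its stop (over 8 N, more than 4 mm down) for half a second (horizontal distance between probe_axis and jack below 0.0035 m and z of plunger in the frame of carriage below 0.102 m and contact force between the fingers and plunger above 8 N), for 0.5 s.
At the end, for the whole second after the job is handed in: The probe's axis is within 3.5 mm (horizontally) of the jack's centre, the plunger is back up within 1.5 mm of its rest height and the carriage is at rest (horizontal distance between probe_axis and jack below 0.0035 m and z of plunger in the frame of carriage above 0.1045 m and linear speed of carriage below 0.01 m/s); the robot touches nothing.
It fails at once if the fingers load the plunger with more than 30 N (contact force between the fingers and plunger above 30 N).
It fails at once if a loose thing is shifted by more than 25 mm (distance of any of capacitor, relay, spool, screwdriver, tape, film_cap, meter from where it was at the start of the episode above 0.025 m).
It also fails if it takes over 53 s, if anything falls off the work surface, if the arm or the gripper's body presses on something with over 40 N, if the wrist force passes 120 N, or if a joint passes its speed limit or range.

## Working session

There is one attempt and no reset: what is moved stays moved. The work goes in short steps, Python scripts to look and compute and a shell command to move; the robot and the scene stay as the last step left them, time stands still between calls to the robot, and variables do not carry over. Pictures are saved under pics/ and viewed, at most 10 in all, crops included, and the job is handed in when it is done.

```bash
mkdir -p pics; cat > h.py <<'E'
import numpy as np, cv2, json, pickle
from plant import manip
def grab(n,f):
    s=manip.state(); d=manip.grab_frame(n); d['state']={k:s[k] for k in('tool_pos','tool_rot')}
    pickle.dump(d,open('pics/'+f+'.pkl','wb')); cv2.imwrite('pics/'+f+'.png',d['img'][:,:,::-1]); return d
E
python3 - <<'E'
from h import *
s=manip.state(); print(s)
for n in('scene','top'):
    d=grab(n,n+'0'); print(n,d['eye'],d['rotation'],d['fx'],d['D'])
E
```

```text
{'time': 0.0, 'joint_pos': array([-1.35400468e+00,  5.33705950e-02,  1.61424228e+00, -7.03768912e-06,
        1.47600072e+00, -1.18992924e-01]), 'joint_vel': array([-0.00042708,  0.00081757,  0.00173052,  0.00063911,  0.00245355,
        0.00156697]), 'joint_efforts': array([ 2.13524768e-04, -3.93682516e+01, -3.70176458e+01,  5.15123781e-05,
        7.19954580e-03,  1.02921396e-05]), 'tool_pos': array([ 0.20580274, -0.58944253,  0.19958546]), 'tool_rot': array([-1.00909035e-03,  9.85938606e-01,  1.67104889e-01, -5.28901396e-05]), 'contact_force': array([-0.68880784, -0.14017035,  0.40383767]), 'ft_torque': array([-0.02854861, -0.01920938, -0.01756895]), 'grasp_force': 0.0, 'gripper_width': 1.0007588823082822}
scene [1.36917799 0.34915217 1.21521112] [-0.1837143   0.53242793  0.77923102 -0.2748974 ] 522.7784114328389 [0.05515258 0.         0.         0.         0.        ]
top [0.34017445 0.00652519 1.50615822] [ 0.05766039 -0.69739152  0.71301125 -0.0439922 ] 506.51565975877077 [-0.17945469  0.          0.          0.          0.        ]
```

View pics/top0.png

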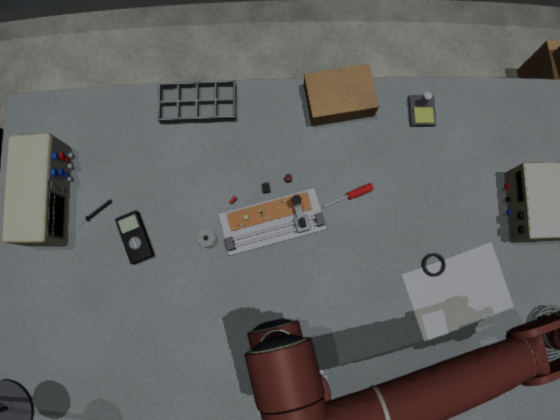

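View pics/scene0.png

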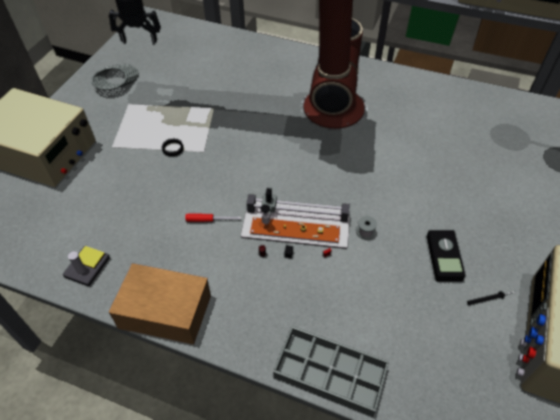

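The top view shows the jig at about (272,222), with the carriage at (302,218) near its right (-y) end. In the scene view the jig is at about (297,222). I'll enlarge both in one picture.

```bash
python3 - <<'E'
from h import *
a=cv2.imread('pics/top0.png')[185:257,215:330]; b=cv2.imread('pics/scene0.png')[182:252,238:353]
r=lambda i:cv2.resize(i,None,fx=6.9,fy=4.1 and 6.9,interpolation=cv2.INTER_CUBIC)
cv2.imwrite('pics/c0.png',cv2.resize(a,None,fx=6.9,fy=6.9,interpolation=cv2.INTER_CUBIC))
cv2.imwrite('pics/c1.png',cv2.resize(b,None,fx=6.9,fy=6.9,interpolation=cv2.INTER_CUBIC))
E
```

```text
(no output)
```

View pics/c0.png

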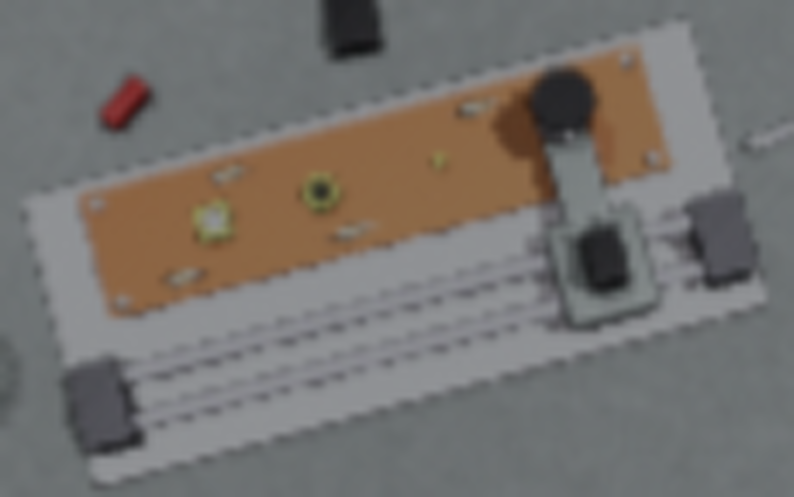

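The top crop shows the jack in the middle place at crop (320,191), which is pixel (261.4,212.7). The terminal is at crop (213,222), the pin at (438,160), the fin top at about (603,252) and the plunger head at about (562,100). I'll work out rough positions from the known heights, then move in with the wrist camera.

```bash
cat >> h.py <<'E'
from scipy.spatial.transform import Rotation as R
def q(w): return R.from_quat(np.r_[w[1:],w[0]])
def ray(d,uv):
    K=np.array([[d['fx'],0,d['cx']],[0,d['fy'],d['cy']],[0,0,1]])
    p=cv2.undistortPoints(np.array([[uv]],float),K,np.array(d['D']))[0,0]
    v=np.r_[p,1]
    if 'eye' in d: return np.array(d['eye']),q(d['rotation']).apply(v)
    T=np.array(d['tool_from_camera']); Q=q(d['state']['tool_rot'])
    return Q.apply(T[:3,3])+d['state']['tool_pos'],Q.apply(T[:3,:3]@v)
def onz(d,uv,z):
    e,v=ray(d,uv); return e+v*(z-e[2])/v[2]
def tri(*dp):
    A=0;b=0;L=[ray(*x) for x in dp]
    for e,v in L:
        v=v/np.linalg.norm(v);M=np.eye(3)-np.outer(v,v);A=A+M;b=b+M@e
    p=np.linalg.solve(A,b)
    return p,[np.linalg.norm(np.cross(p-e,v/np.linalg.norm(v))) for e,v in L]
def load(f): return pickle.load(open('pics/'+f+'.pkl','rb'))
E
python3 - <<'E'
from h import *
np.set_printoptions(precision=4,suppress=True)
d=load('top0')
c=lambda x,y:((x+.5)/6.9-.5+215,(y+.5)/6.9-.5+185)
P=[]
for n,p,z in[('TL',(25,200),.012),('TR',(688,22),.012),('BR',(768,303),.012),('BL',(100,485),.012),('jack',(320,191),.036),('term',(213,222),.034),('pin',(438,160),.035),('fin',(603,252),.1),('head',(562,100),.106)]:
    w=onz(d,c(*p),z); P.append(w); print(n,w)
P=np.array(P); print('ctr',P[:4].mean(0), 'sides',[np.linalg.norm(P[i]-P[(i+1)%4]) for i in range(4)])
u=P[0]-P[1]; u2=P[3]-P[2]; print('yaw',[np.arctan2(-t[0],t[1]) for t in(u,u2)])
s=manip.state(); Q=q(s['tool_rot']).as_matrix(); print(Q)
w=grab('wrist','w0'); print(w['tool_from_camera'],w['fx'],w['D'])
E
```

```text
TL [0.5498 0.2145 0.012 ]
TR [ 0.6211 -0.0749  0.012 ]
BR [ 0.4976 -0.1055  0.012 ]
BL [0.4257 0.1828 0.012 ]
jack [0.5473 0.085  0.036 ]
term [0.5354 0.131  0.034 ]
pin [0.5596 0.0346 0.035 ]
fin [ 0.5107 -0.0327  0.1   ]
head [ 0.5725 -0.0176  0.106 ]
ctr [0.5235 0.0543 0.012 ] sides [np.float64(0.2980852717696372), np.float64(0.12726272809254038), np.float64(0.2971699270697016), np.float64(0.12811239024965876)]
yaw [np.float64(0.24162803029835506), np.float64(0.24447213862495976)]
[[ 0.9441  0.3296 -0.0004]
 [ 0.3296 -0.9441  0.0018]
 [ 0.0002 -0.0018 -1.    ]]
[[-0.0003 -0.9558 -0.2941  0.0753]
 [ 1.     -0.0005  0.0005 -0.0002]
 [-0.0006 -0.2941  0.9558 -0.1744]
 [ 0.      0.      0.      1.    ]] 372.91022486511457 [-0.0561  0.      0.      0.      0.    ]
```

```bash

python3 -m pendant '[[1,[0.9,-0.78,-0.1],0],[1,[0.9,-0.78,-0.1],0],[1,[0.9,-0.78,-0.1],0]]'
python3 -m pendant '[[1,[0.9,-0.78,-0.1],0],[1,[0.9,-0.78,-0.1],0],[1,[0.9,-0.78,-0.1],0]]' 
python3 -m pendant '[[1,[0.9,-0.78,-0.1],0],[1,[0.9,-0.78,-0.1],0],[1,[0.9,-0.78,-0.1],0]]' 
python3 -m pendant '[[1,[0.9,-0.78,-0.1],0],[1,[0.9,-0.78,-0.1],0],[1,[0.9,-0.78,-0.1],0]]' 
python3 -m pendant '[[1,[0.9,-0.78,-0.1],0.03],[1,[0.9,-0.78,-0.1],0.03],[1,[0.9,-0.78,-0.1],0.03],[1,[0.9,-0.78,-0.1],0.03],[1,[0.9,-0.78,-0.1],0.03],[1,[0.9,-0.78,-0.1],0.03]]'
python3 - <<'E'
from h import *
grab('wrist','w1')
E
```

```text
time: 0.45
tool_pos: [0.2776, -0.4643, 0.2123]
tool_rot: [-0.001, 0.986, 0.167, 0.0]
contact_force: [0.1, -0.6, -0.3]
gripper_width: 1.005
grasp_force: 0.0
time: 0.75
tool_pos: [0.3488, -0.34, 0.2247]
tool_rot: [-0.0, 0.986, 0.167, 0.0]
contact_force: [1.2, -0.4, -0.3]
gripper_width: 0.999
grasp_force: 0.0
time: 1.05
tool_pos: [0.4199, -0.216, 0.2369]
tool_rot: [0.0, 0.986, 0.167, 0.0]
contact_force: [0.4, 0.5, -0.4]
gripper_width: 1.003
grasp_force: 0.0
time: 1.35
tool_pos: [0.4911, -0.0919, 0.2489]
tool_rot: [-0.0, 0.986, 0.168, 0.0]
contact_force: [1.4, -0.7, -1.2]
gripper_width: 1.001
grasp_force: 0.0
time: 1.95
tool_pos: [0.5611, 0.029, 0.2603]
tool_rot: [0.0, 0.993, 0.12, -0.001]
contact_force: [-0.6, 0.1, -0.2]
gripper_width: 1.002
grasp_force: 0.0
```

View pics/w1.png

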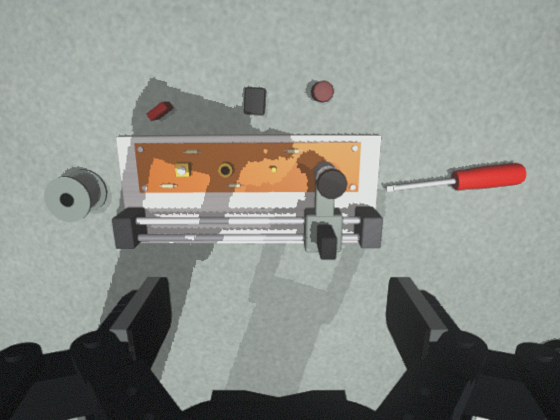

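The wrist view shows the jack bore at about (226,170), the terminal at (182,170), the pin at (273,169), the head centre at about (331,183) and the fin top at about (326,244). I'll take a second view lower, near the fin, for triangulation.

```bash

python3 -m pendant '[[1,[-0.53,0.4,0.58],0],[1,[-0.53,0.4,0.58],0],[1,[-0.53,0.4,0.58],0],[1,[-0.53,0.4,0.58],0]]'
python3 - <<'E'
from h import *
a=grab('wrist','w2')['img'][:,:,::-1]; b=load('w1')['img'][:,:,::-1]
u=lambda i,f:cv2.resize(i,None,fx=f,fy=f,interpolation=cv2.INTER_CUBIC)
cv2.imwrite('pics/c2.png',u(b[125:265,190:360],4))
E
```

```text
time: 2.4
tool_pos: [0.5098, -0.0334, 0.1898]
tool_rot: [-0.0, 0.993, 0.119, -0.001]
contact_force: [0.7, -0.3, 0.7]
gripper_width: 1.004
grasp_force: 0.0
```

View pics/w2.png

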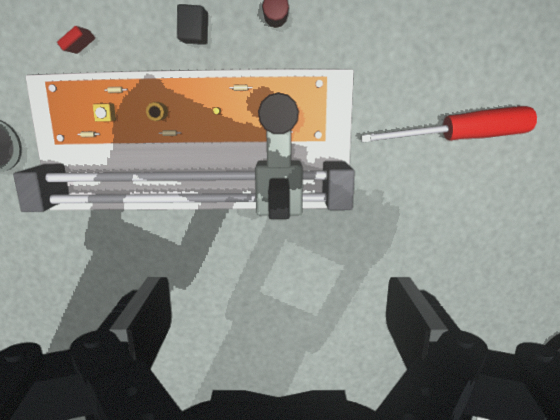

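View pics/c2.png

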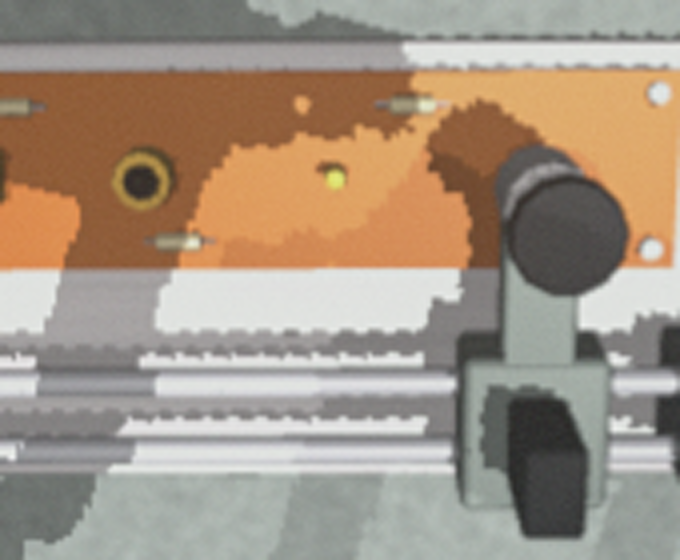

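In w1 the bore is at (225.1,170.1), the head at (331.6,183.6) and the fin top at about (328.6,248.6). I'll enlarge w2 the same way.

```bash

python3 - <<'E'
from h import *
b=load('w2')['img'][:,:,::-1]
cv2.imwrite('pics/c3.png',cv2.resize(b[80:225,135:335],None,fx=4,fy=4,interpolation=cv2.INTER_CUBIC))
E
```

```text
(no output)
```

View pics/c3.png

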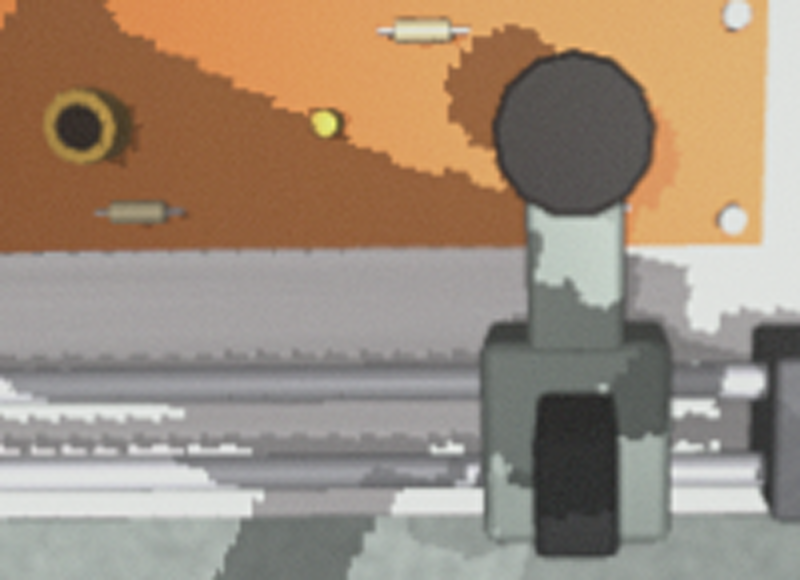

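In w2 the bore is at (154.4,111.4), the head at (278.4,112.6) and the fin top centre at about (279.1,204).

```bash

python3 - <<'E'
from h import *
np.set_printoptions(precision=4,suppress=True)
a,b,t=load('w1'),load('w2'),load('top0')
pts={'jack':((225.1,170.1),(154.4,111.4),.036),'head':((331.6,183.6),(278.4,112.6),.106),'fin':((328.6,248.6),(279.1,204),.1),
'pin':(((334/4+190),178/4+125),(325/4+135,123/4+80),.035)}
W={}
for n,(p,r,z) in pts.items():
    print(n,*tri((a,p),(b,r)),onz(a,p,z)[:2],onz(b,r,z)[:2]); W[n]=(onz(a,p,z)+onz(b,r,z))/2
# board edges in w2: right edge corners not used; rail direction from board lower edge in w2 at z .022
e=[onz(b,(x/4+135,y/4+80),.022) for x,y in((20,253),(740,245))]; v=e[0]-e[1]; print('yaw board',np.arctan2(-v[0],v[1]))
for n,m in(('jack','pin'),):v=W[n]-W[m]; print('yaw',np.arctan2(-v[0],v[1]))
v=W['head']-W['fin']; print('yaw hf',np.arctan2(v[1],v[0]),np.linalg.norm(v[:2]))
for yaw in(.235,.2425,.25):
    y=np.array([-np.sin(yaw),np.cos(yaw)]);print(yaw,'slide jack-head',(W['jack']-W['head'])[:2]@y,'cross',(W['jack']-W['head'])[:2]@np.array([y[1],-y[0]]))
s=manip.state();Q=q(s['tool_rot']).as_matrix();print(s['tool_pos'],'tool yaw',np.arctan2(Q[1,0],Q[0,0]));print('to fin tool axes',Q.T@(np.r_[W['fin'][:2],.078]-s['tool_pos'])/.12)
E
```

```text
jack [0.5474 0.0847 0.0379] [np.float64(9.968505807583046e-05), np.float64(9.968505807606749e-05)] [0.547  0.0848] [0.5471 0.0854]
head [ 0.5732 -0.0178  0.1056] [np.float64(0.00016316376923057471), np.float64(0.00016316376923065177)] [ 0.5731 -0.0176] [ 0.5733 -0.0179]
fin [ 0.5099 -0.0337  0.1014] [np.float64(0.0001175838734374906), np.float64(0.00011758387343757123)] [ 0.5093 -0.034 ] [ 0.5097 -0.0338]
pin [0.5595 0.0339 0.033 ] [np.float64(1.1847086957341994e-06), np.float64(1.1847086955333362e-06)] [0.5599 0.034 ] [0.5597 0.0337]
yaw board 0.2459515504836367
yaw 0.24391421608006614
yaw hf 0.2483796095289054 0.06575214808615121
0.235 slide jack-head 0.10608611728829093 cross -0.0015187445085378065
0.2425 slide jack-head 0.10609452410725574 cross -0.0007230633735456856
0.25 slide jack-head 0.1060969631372136 cross 7.265843357054066e-05
[ 0.5115 -0.0329  0.192 ] tool yaw 0.2392754234323527
to fin tool axes [-0.0198  0.0037  0.9499]
```

Heights agree with the text, the slide is about 106 mm, and the yaw is about 0.246. Next: descend on the fin and pinch it.

```bash

python3 -m pendant '[[1,[-0.01,0,0.3],-0.002],[1,[-0.01,0,0.55],-0.002],[1,[-0.01,0,0.8],-0.002],[1,[-0.01,0,0.98],-0.002],[1,[-0.01,0,0.98],-0.002]]'
python3 -m pendant '[[0.3,[0,0,0],0],[0.1,[0,0,0],0],[0,[0,0,0],0],[0,[0,0,0],0],[0,[0,0,0],0],[0,[0,0,0],0],[0,[0,0,0],0],[0,[0,0,0],0]]'
```

```text
time: 2.95
tool_pos: [0.5098, -0.0317, 0.0723]
tool_rot: [-0.001, 0.992, 0.124, -0.001]
contact_force: [-0.5, -0.8, -0.4]
gripper_width: 1.0
grasp_force: 0.0
time: 3.75
tool_pos: [0.5101, -0.0324, 0.0736]
tool_rot: [-0.0, 0.992, 0.124, -0.0]
contact_force: [0.8, 0.4, 0.3]
gripper_width: 0.001
grasp_force: 0.0
```

The gripper shut on nothing, so I'll look.

```bash

python3 - <<'E'
from h import *
a=grab('wrist','w3')
b=grab('scene','s3')['img'][:,:,::-1][170:260,230:360]
im=np.zeros((420+0,560+0,3),np.uint8); im[:]=a['img'][:,:,::-1]
im[:126,:182]=cv2.resize(b,(182,126),interpolation=cv2.INTER_CUBIC)
cv2.imwrite('pics/v3.png',im); s=manip.state(); print(s['gripper_width'],s['joint_pos'])
E
```

```text
-0.001486627900526681 [-2.09107843e-01 -1.06326446e-01  1.98949812e+00  3.46894167e-05
  1.25862928e+00  1.11388897e+00]
```

View pics/v3.png

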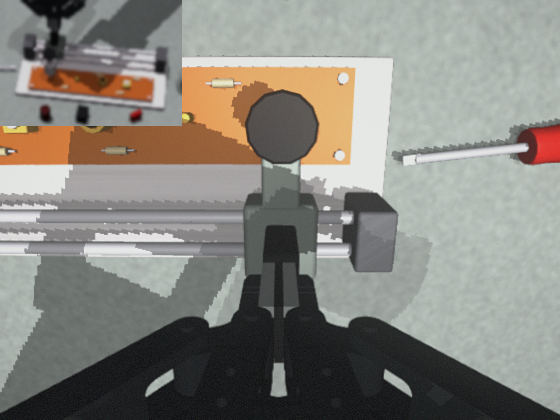

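The fin's top face should project to columns 261–298 and rows 251–301. That matches the grey patch between the two fingers, so the fin seems to be held even though the width reads 0. A small test slide of 12 mm will show it by force and picture.

```bash

python3 -m pendant '[[0,[0,-0.03,0],0],[0,[0,-0.06,0],0],[0,[0,-0.1,0],0]]'
python3 - <<'E'
from h import *
a=load('w3')['img'];b=grab('wrist','w4')['img']
g=lambda i:cv2.cvtColor(i,cv2.COLOR_RGB2GRAY)
# head and end-block shift between pictures
for n,(r0,r1,c0,c1) in{'head':(85,170,240,325),'endblock':(190,275,340,400),'fin/fingers':(225,310,240,320)}.items():
    m=cv2.matchTemplate(g(b),g(a)[r0:r1,c0:c1],cv2.TM_CCOEFF_NORMED);_,v,_,l=cv2.minMaxLoc(m);print(n,v,l[0]-c0,l[1]-r0)
s=manip.state();print(s['contact_force'],s['gripper_width'],s['grasp_force'])
E
```

```text
time: 4.15
tool_pos: [0.5071, -0.0204, 0.0736]
tool_rot: [-0.0, 0.992, 0.124, -0.0]
contact_force: [0.0, -1.2, -0.1]
gripper_width: -0.001
grasp_force: 0.0
head 0.9133741855621338 33 0
endblock 0.9328530430793762 21 0
fin/fingers 0.5556982159614563 21 43
[ 1.23882467 -0.03522362  0.45582357] -0.00064419475057527 0.0
```

The head stayed fixed in the world, so the fin isn't held. I'll look at a crop.

```bash

python3 - <<'E'
from h import *
b=load('w4')['img'][:,:,::-1]; a=load('w3')['img'][:,:,::-1]
cv2.imwrite('pics/v4.png',np.vstack([cv2.resize(i[185:325,190:390],None,fx=2.9 if 0 else 2.1,fy=2.1,interpolation=cv2.INTER_CUBIC) for i in(a,b)]))
E
```

```text
(no output)
```

View pics/v4.png

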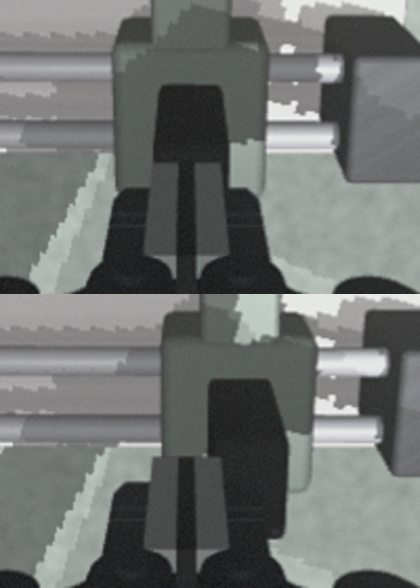

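Both views show the shut fingers above the fin. From the picture scale (gap width and tip row), the real fingertips are about 35 mm above the reported TCP. I'll reopen, go back, descend in steps with a force check, and close.

```bash

python3 -m pendant '[[1,[0,0.1,0],0],[1,[0,0.1,0],0],[1,[0,0.1,0],0],[1,[0,0.1,0],0],[1,[0,0.1,0],0],[1,[0,0.1,0.1],0],[1,[0,0.1,0.2],0],[1,[0,0.1,0.2],0]]'
python3 -m pendant '[[0.3,[0,0,0],0],[0.1,[0,0,0],0],[0,[0,0,0],0],[0,[0,0,0],0],[0,[0,0,0],0],[0,[0,0,0],0],[0,[0,0,0],0],[0,[0,0,0],0]]'
```

```text
time: 5.0
tool_pos: [0.5078, -0.0319, 0.0465]
tool_rot: [-0.001, 0.992, 0.124, -0.003]
contact_force: [0.1, 0.0, -0.0]
gripper_width: 1.0
grasp_force: 0.0
time: 5.8
tool_pos: [0.5105, -0.0326, 0.0502]
tool_rot: [0.0, 0.992, 0.124, 0.0]
contact_force: [-2.0, -0.6, 4.0]
gripper_width: 0.17
grasp_force: 61.2
```

The grip is on the fin (width 0.17, 61 N). Next: slide 106 mm towards jig +y.

```bash

python3 -m pendant '[[0,[0,-0.08,0],0],[0,[0,-0.2,0],0],[0,[0,-0.32,0],0],[0,[0,-0.44,0],0],[0,[0,-0.56,0],0],[0,[0,-0.68,0],0],[0,[0,-0.8,0],0],[0,[0,-0.88,0],0],[0,[0,-0.88,0],0],[0,[0,-0.88,0],0]]'
python3 - <<'E'
from h import *
import numpy as np
d=grab('wrist','w5'); s=manip.state(); print(s['gripper_width'],s['contact_force'],s['tool_pos'])
t=grab('top','t5'); sc=grab('scene','s5')
def proj(d,p):
    K=np.array([[d['fx'],0,d['cx']],[0,d['fy'],d['cy']],[0,0,1]]);T=np.array(d['tool_from_camera']);Q=q(d['state']['tool_rot'])
    c=T[:3,:3].T@(Q.inv().apply(p-d['state']['tool_pos'])-T[:3,3]); return cv2.projectPoints(c[None],np.zeros(3),np.zeros(3),K,np.array(d['D']))[0].ravel()
# head ellipse by dark blob near expected place
p=proj(d,np.array([.547,.085,.106])); print('expect',p)
g=cv2.cvtColor(d['img'],cv2.COLOR_RGB2GRAY); hsv=cv2.cvtColor(d['img'],cv2.COLOR_RGB2HSV)
m=((g<105)&(hsv[...,1]<60)).astype(np.uint8); m=cv2.morphologyEx(m,cv2.MORPH_OPEN,np.ones((5,5)))
x,y=p.astype(int); cv2.imwrite('pics/v5.png',cv2.resize(d['img'][max(0,y-70):y+110,max(0,x-150):x+120,::-1],None,fx=2.9,fy=2.9,interpolation=cv2.INTER_CUBIC)); print(y-70,x-150)
E
```

```text
time: 6.8
tool_pos: [0.4847, 0.0709, 0.0502]
tool_rot: [-0.001, 0.992, 0.124, 0.001]
contact_force: [-0.4, 3.8, 6.0]
gripper_width: 0.175
grasp_force: 61.5
0.17041506339750798 [-0.80230585  2.81072738  5.97207297] [0.4847151  0.07097288 0.05022502]
expect [283.74479809 135.10864704]
65 133
```

The carriage moved 106.7 mm. I'll let go, lift, and check it from above.

```bash

python3 -m pendant '[[1,[0,0,0],0],[1,[0,0,0],0],[1,[0,0,0],0],[1,[0,0,0],0],[1,[0,0,0],0],[1,[0,0,-0.3],0],[1,[0,0,-0.7],0],[1,[0,0,-1],0],[1,[0,0,-1],0],[1,[0,0,-1],0]]'
python3 - <<'E'
from h import *
d=grab('wrist','w6'); print(manip.state()['tool_pos'])
cv2.imwrite('pics/v6.png',cv2.resize(d['img'][70:220,180:380,::-1],None,fx=4,fy=4,interpolation=cv2.INTER_CUBIC))
E
```

```text
time: 7.95
tool_pos: [0.4849, 0.07, 0.1706]
tool_rot: [0.0, 0.992, 0.124, 0.001]
contact_force: [-0.4, -0.3, -0.7]
gripper_width: 0.999
grasp_force: 0.0
[0.48378679 0.06997722 0.16886507]
```

View pics/v6.png

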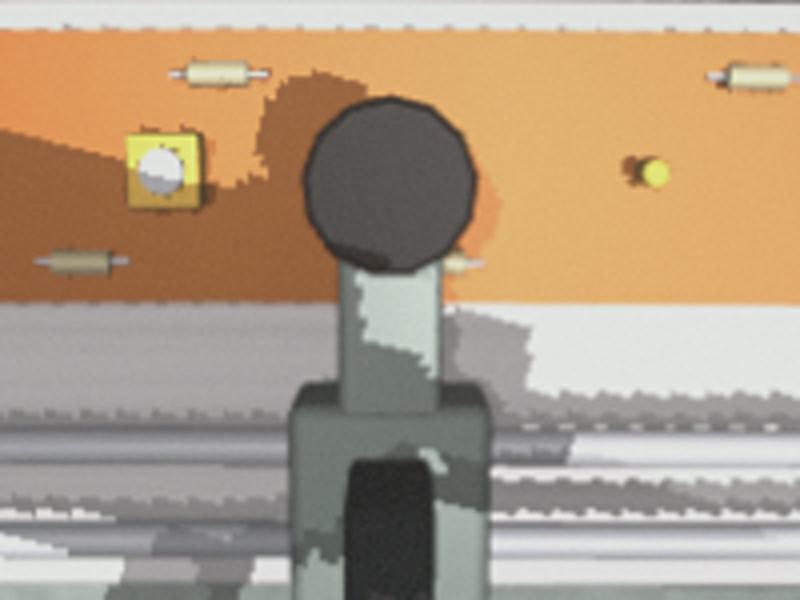

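Here the head is at crop (390,184), the terminal top at (164,171) and the pin at (655,172). I'll compare against the jack's spacing to the pin and terminal from the earlier views.

```bash
python3 - <<'E'
from h import *
np.set_printoptions(precision=4,suppress=True)
a,b,d=load('w1'),load('w2'),load('w6')
c=lambda x,y:((x+.5)/4-.5+180,(y+.5)/4-.5+70)
H=onz(d,c(390,184),.106);P=onz(d,c(655,172),.035);T=onz(d,c(164,171),.034);print(H,P,T)
yw=.2455;y=np.array([-np.sin(yw),np.cos(yw)]);x=np.array([y[1],-y[0]])
f=lambda v:(v[:2]@y*1e3,v[:2]@x*1e3)
print('head-pin',f(H-P),'head-term',f(H-T),'term-pin',f(T-P))
J1=onz(a,(225.1,170.1),.036);J2=onz(b,(154.4,111.4),.036)
P1=onz(a,(334.5/4-.5+190,178.5/4-.5+125),.035);P2=onz(b,(325.5/4-.5+135,123.5/4-.5+80),.035)
T1=onz(a,(182,170),.034);T2=onz(b,(102.5,112.5),.034)
for J,Pp,Tt in((J1,P1,T1),(J2,P2,T2)):print('jack-pin',f(J-Pp),'jack-term',f(J-Tt),'term-pin',f(Tt-Pp))
# head measured offset by hough
g=cv2.cvtColor(d['img'],cv2.COLOR_RGB2GRAY);print(cv2.HoughCircles(g[70:150,240:320],cv2.HOUGH_GRADIENT,1,50,param1=80,param2=12,minRadius=17,maxRadius=26),c(390,184))
s=manip.state();Q=q(s['tool_rot']).as_matrix();print('to head, units',Q.T@(H-s['tool_pos'])/.12, s['tool_pos'])
E
```

```text
[0.5473 0.0866 0.106 ] [0.5599 0.0346 0.035 ] [0.5357 0.131  0.034 ]
head-pin (np.float64(53.47590040048679), np.float64(0.438838192971115)) head-term (np.float64(-45.93142053388692), np.float64(0.5068727122026025)) term-pin (np.float64(99.40732093437371), np.float64(-0.0680345192314893))
jack-pin (np.float64(52.0286549636747), np.float64(-0.5588314274642167)) jack-term (np.float64(-47.46552053201941), np.float64(-0.09789543850075515)) term-pin (np.float64(99.4941754956941), np.float64(-0.4609359889634649))
jack-pin (np.float64(52.90869864423238), np.float64(-0.004351558132037795)) jack-term (np.float64(-46.565955597651794), np.float64(0.07024847161742977)) term-pin (np.float64(99.4746542418842), np.float64(-0.07460002974946588))
[[[37.5 44.5 21. ]]] (277.125, 115.625)
to head, units [ 0.5475 -0.004   0.5234] [0.4838 0.07   0.1689]
```

The carriage is about 1 mm past the jack's centre, inside the 3.5 mm tolerance. Next: close the fingers, move over the head, and come down to just above it.

```bash

python3 -m pendant '[[0,[0.2,0,0],0],[0,[0.4,0,0],0],[0,[0.545,0,0],0],[0,[0.545,0,0],0],[0,[0.545,0,0],0],[0,[0.545,0,0.2],0],[0,[0.545,0,0.4],0],[0,[0.545,0,0.6],0],[0,[0.545,0,0.7],0],[0,[0.545,0,0.7],0]]'
python3 -m pendant '[[0,[0,0,0.015],0],[0,[0,0,0.03],0],[0,[0,0,0.045],0],[0,[0,0,0.045],0]]'
```

```text
time: 9.0
tool_pos: [0.545, 0.0859, 0.0829]
tool_rot: [-0.0, 0.992, 0.124, -0.003]
contact_force: [-1.2, -0.6, -0.2]
gripper_width: 0.002
grasp_force: 0.0
time: 9.4
tool_pos: [0.548, 0.0861, 0.0808]
tool_rot: [0.0, 0.992, 0.124, 0.0]
contact_force: [-0.0, -0.4, -0.6]
gripper_width: -0.005
grasp_force: 0.0
```

```bash

python3 -m pendant '[[0,[0,0,0.015],0],[0,[0,0,0.03],0],[0,[0,0,0.03],0]]' | grep -E 'pos|contact'
python3 -m pendant '[[0,[0,0,0.01],0],[0,[0,0,0.02],0],[0,[0,0,0.02],0]]' | grep -E 'pos|contact'
python3 -m pendant '[[0,[0,0,0.01],0],[0,[0,0,0.01],0]]' | grep -E 'pos|contact'
python3 -m pendant '[[0,[0,0,0.01],0],[0,[0,0,0.01],0]]' | grep -E 'pos|contact'
python3 -m pendant '[[0,[0,0,0.01],0],[0,[0,0,0.01],0]]' | grep -E 'pos|contact'
```

```text
tool_pos: [0.5474, 0.086, 0.0763]
contact_force: [-0.5, -0.5, -0.6]
tool_pos: [0.5477, 0.086, 0.0744]
contact_force: [-0.9, -0.7, 2.7]
tool_pos: [0.5478, 0.086, 0.0731]
contact_force: [-0.6, -0.6, 2.5]
tool_pos: [0.5478, 0.086, 0.0719]
contact_force: [-0.6, -0.0, 2.6]
tool_pos: [0.5478, 0.0861, 0.0706]
contact_force: [-0.3, 0.5, 1.7]
```

Contact came at about z 0.075 with the 2.5 N preload. Now 0.6 mm steps, each one halting the chain if the force rises.

```bash
chk(){ tee /tmp/o | grep -E 'contact'; python3 -c "
import re,sys;f=float(re.findall(r'contact_force: \[.*, (.*)\]',open('/tmp/o').read())[0]);sys.exit(f>6.5)"; }
python3 -m pendant '[[0,[0,0,0.005],0],[0,[0,0,0.005],0]]' | chk &&
python3 -m pendant '[[0,[0,0,0.005],0],[0,[0,0,0.005],0]]' | chk &&
python3 -m pendant '[[0,[0,0,0.005],0],[0,[0,0,0.005],0]]' | chk &&
python3 -m pendant '[[0,[0,0,0.005],0],[0,[0,0,0.005],0]]' | chk &&
python3 -m pendant '[[0,[0,0,0.005],0],[0,[0,0,0.005],0]]' | chk &&
python3 -m pendant '[[0,[0,0,0.005],0],[0,[0,0,0.005],0]]' | chk &&
python3 -m pendant '[[0,[0,0,0.005],0],[0,[0,0,0.005],0]]' | chk &&
python3 -m pendant '[[0,[0,0,0.005],0],[0,[0,0,0.005],0]]' | chk &&
python3 -m pendant '[[0,[0,0,0.005],0],[0,[0,0,0.005],0]]' | chk &&
python3 -m pendant '[[0,[0,0,0.005],0],[0,[0,0,0.005],0]]' | chk ; cat /tmp/o
```

```text
contact_force: [0.3, -0.1, 3.5]
contact_force: [-1.0, -0.9, 3.3]
contact_force: [0.2, 0.1, 4.2]
contact_force: [-0.0, 0.6, 3.8]
contact_force: [0.3, 0.6, 3.8]
contact_force: [1.0, 0.7, 3.3]
contact_force: [-0.0, -0.5, 4.4]
contact_force: [0.1, -0.2, 3.3]
contact_force: [1.1, 0.7, 5.2]
contact_force: [1.0, -0.1, 4.6]
time: 12.6
tool_pos: [0.5478, 0.086, 0.0646]
tool_rot: [0.0, 0.992, 0.124, 0.0]
contact_force: [1.0, -0.1, 4.6]
gripper_width: -0.002
grasp_force: 2.1
```

Now about 10.5 mm down with the spring only, so I'll continue the same way.

```bash
chk(){ tee /tmp/o | grep -E 'contact'; python3 -c "
import re,sys;f=float(re.findall(r'contact_force: \[.*, (.*)\]',open('/tmp/o').read())[0]);sys.exit(f>6.8)"; }
python3 -m pendant '[[0,[0,0,0.004],0],[0,[0,0,0.004],0]]' | chk &&
python3 -m pendant '[[0,[0,0,0.004],0],[0,[0,0,0.004],0]]' | chk &&
python3 -m pendant '[[0,[0,0,0.004],0],[0,[0,0,0.004],0]]' | chk &&
python3 -m pendant '[[0,[0,0,0.004],0],[0,[0,0,0.004],0]]' | chk &&
python3 -m pendant '[[0,[0,0,0.004],0],[0,[0,0,0.004],0]]' | chk &&
python3 -m pendant '[[0,[0,0,0.004],0],[0,[0,0,0.004],0]]' | chk &&
python3 -m pendant '[[0,[0,0,0.004],0],[0,[0,0,0.004],0]]' | chk &&
python3 -m pendant '[[0,[0,0,0.004],0],[0,[0,0,0.004],0]]' | chk &&
python3 -m pendant '[[0,[0,0,0.004],0],[0,[0,0,0.004],0]]' | chk &&
python3 -m pendant '[[0,[0,0,0.004],0],[0,[0,0,0.004],0]]' | chk ; cat /tmp/o
```

```text
contact_force: [1.4, 1.2, 4.3]
contact_force: [1.4, -0.1, 4.8]
contact_force: [1.6, 0.3, 3.6]
contact_force: [1.2, 1.0, 4.6]
contact_force: [0.2, 0.6, 5.6]
contact_force: [-0.4, 0.1, 8.1]
time: 13.8
tool_pos: [0.5478, 0.086, 0.0625]
tool_rot: [0.0, 0.992, 0.124, 0.0]
contact_force: [-0.4, 0.1, 8.1]
gripper_width: 0.002
grasp_force: 3.9
```

The stop is reached. I'll add load in small steps.

```bash
python3 -m pendant '[[0,[0,0,0.002],0],[0,[0,0,0.002],0]]'|grep -E 'pos|contact'; python3 -m pendant '[[0,[0,0,0.002],0],[0,[0,0,0.002],0]]'|grep -E 'pos|contact'
```

```text
tool_pos: [0.5478, 0.086, 0.0624]
contact_force: [-1.9, 0.1, 9.8]
tool_pos: [0.5478, 0.086, 0.0624]
contact_force: [-1.8, -0.1, 9.1]
```

```bash
python3 -m pendant '[[0,[0,0,0.003],0],[0,[0,0,0.003],0]]'|grep -E 'pos|contact'; python3 -m pendant '[[0,[0,0,0.003],0],[0,[0,0,0.003],0]]'|grep -E 'pos|contact'
```

```text
tool_pos: [0.5478, 0.0861, 0.0624]
contact_force: [-2.7, -0.1, 12.2]
tool_pos: [0.5479, 0.0861, 0.0623]
contact_force: [-3.0, 0.7, 12.5]
```

Next: a bit more load, hold for about 1 s, then lift straight up.

```bash
python3 -m pendant '[[0,[0,0,0.004],0],[0,[0,0,0.004],0]]'|grep -E 'pos|contact'; python3 -m pendant '[[0,[0,0,0.002],0],[0,[0,0,0.002],0],[0,[0,0,0.002],0],[0,[0,0,0.002],0],[0,[0,0,0.002],0],[0,[0,0,0.002],0],[0,[0,0,0.002],0],[0,[0,0,0.002],0]]'|grep -E 'pos|contact'; python3 -m pendant '[[0,[0,0,0],0],[0,[0,0,0],0],[0,[0,0,0],0]]'|grep -E 'time|contact'
```

```text
tool_pos: [0.5479, 0.0861, 0.0623]
contact_force: [-4.7, 0.7, 15.8]
tool_pos: [0.5479, 0.086, 0.0623]
contact_force: [-4.8, -0.6, 15.8]
time: 15.9
contact_force: [-4.9, 0.5, 16.5]
```

```bash
python3 -m pendant '[[0,[0,0,-0.03],0],[0,[0,0,-0.06],0],[0,[0,0,-0.1],0],[0,[0,0,-0.15],0],[0,[0,0,-0.3],0],[0,[0,0,-0.6],0],[0,[0,0,-1],0],[0,[0,0,-1],0],[0,[0,0,-1],0]]'
python3 -m pendant '[[0,[-0.54,0,0],0],[0,[-0.54,0,0],0],[0,[-0.54,0,0],0],[0,[-0.54,0,0],0]]' | grep pos
python3 - <<'E'
from h import *
d=grab('wrist','w7');o=load('w6')
g=lambda i:cv2.cvtColor(i,cv2.COLOR_RGB2GRAY)
for n,(r0,r1,c0,c1) in{'head':(90,140,250,305),'pin':(105,122,330,355),'term':(100,125,208,234)}.items():
    m=cv2.matchTemplate(g(d['img']),g(o['img'])[r0:r1,c0:c1],cv2.TM_CCOEFF_NORMED);_,v,_,l=cv2.minMaxLoc(m);print(n,round(v,3),l[0]-c0,l[1]-r0)
E
```

```text
time: 16.8
tool_pos: [0.5476, 0.086, 0.1806]
tool_rot: [0.0, 0.992, 0.124, 0.0]
contact_force: [-0.7, -0.6, -0.5]
gripper_width: 0.002
grasp_force: 0.0
tool_pos: [0.4841, 0.0701, 0.1782]
head 0.964 0 -2
pin 0.958 -1 -2
term 0.972 2 -2
```

The head sits between the pin and terminal as before and is back up, and nothing is being touched.

```bash
python3 -c "
from plant import manip
print(manip.job_done())"
```

```text
the job is handed in; nothing more can be done
None
```

I slid the carriage over the round jack (about 1 mm off centre), pressed the plunger onto its stop at about 16 N for about 1 s, let it spring back, and handed the job in at about 17 s; no verdict came back.

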